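# Find each stub shaft's chamfered end in the gear unit's bore and rack the shafts alike

### The job

Rack the two loose stub shafts from the mat so that all four lie the same way round, chamfered end over the orange rail and resting centrally across both rails like the two already there. Take them one at a time: offer an end of the shaft to the gear unit's output bore to feel whether it is the chamfered one (it starts in the bore) or the square one (it butts on the face), then lay that shaft in an empty notch, without dropping it, before you fetch the other. Leave the racked shafts and everything else on the table where they are.

Things in the scene. Friction and masses are not known exactly. Their poses are not given: they have to be found in the camera images.
- shaft_a: A loose steel stub shaft, 28 mm diameter, 160 mm long, about 0.75 kg, lying on the 2 mm grey mat. Origin at mid-length on its axis; x runs along it. One end is cut square; the other has a long chamfer (last 12 mm tapering to 18 mm diameter). Which end (+x or -x) is chamfered is NOT told by this pose and differs from shaft to shaft.
- shaft_b: The other loose steel stub shaft, 28 mm diameter, 160 mm long, about 0.75 kg, lying on the 2 mm grey mat. Origin at mid-length on its axis; x runs along it. One end is cut square; the other has a long chamfer (last 12 mm tapering to 18 mm diameter). Which end (+x or -x) is chamfered is NOT told by this pose and differs from shaft to shaft.
- gear_unit: Grey gearmotor fixed on a board. Origin at table height straight below the mouth of its output hub's bore; z up, y points level out of the bore. The hub, a steel collar 60 mm across, stands 30 mm proud of a dark 108 mm flange; the housing starts 40 mm behind the mouth and is 170 mm tall; the motor lies behind it, offset to +x, 205 mm tall
- bore_mouth (a point): Centre of the bore's mouth on the collar's end face, on the bore axis, 98 mm above the table; axes as gear_unit (y points out). The bore is a press fit for the shafts (26.5 mm at its edge): pushed gently, a chamfered end goes 10 to 12 mm in and stops (5 mm if held 2 mm off centre); a square end stops at the face at once. Both stops are firm
- rack: Fixed rack: base 170 x 350 x 15 mm, two rails along its y, 18 mm thick, 62 mm tall, at x = -55 mm (plain) and +55 mm (orange), each with four V notches 44 mm wide, 22 deep at y = -120, -40, 40, 120 mm. A racked shaft lies along x in both rails, axis 59.8 mm above the table, middle at x = 0. The +y two are filled. Free space between the rails: 92 mm, down to the base. Origin: centre of underside
- notch_a (a point): Empty notch at the rack's y = -120 mm: where the middle of a racked shaft comes to lie (on its axis). Axes as the rack
- notch_b (a point): Empty notch at the rack's y = -40 mm, next to a filled one: where the middle of a racked shaft comes to lie. Axes as the rack
- orange_rail (a point): Middle of the orange rail (rack x = +55 mm), at the height of the racked shafts' axes
- racked_1: Shaft like the others, already racked in the notch at the rack's y = +40 mm with its chamfered end over the orange rail (towards the rack's +x). Leave it alone. Origin at its middle
- racked_2: Shaft like the others, already racked in the notch at y = +120 mm, the same way round. Leave it alone. Origin at its middle
- mug: blue ceramic mug, 82 mm across, 95 mm tall, a bystander. Origin: centre of its underside
- contactor: grey and black switchgear module, 70 x 45 x 80 mm, a bystander. Origin: centre of its underside
- mallet: hammer with a wooden handle lying on the table, 270 mm long, a bystander. Origin: middle of its length
- screwdriver: screwdriver with a red handle lying on the table, 200 mm long, a bystander. Origin: middle of its length
- grease_tin: dark round tin with a yellow lid, 72 mm across, 75 mm tall, a bystander. Origin: centre of its underside
- bearing: dark round bearing lying flat, 62 mm across, 16 mm thick, a bystander. Origin: centre of its underside

How it is judged:
On the way, in this order (a step that is already met when the one before it is completed fails the run):
1. an end of one loose shaft is offered to the bore: shaft in line with the bore (0.15 rad, 6 mm) and its end touching the face, or inside the bore (within 1 mm of the face counts) (((x of shaft_a in the frame of bore_mouth between -0.006 and 0.006 m and z of shaft_a in the frame of bore_mouth between -0.006 and 0.006 m and y of shaft_a in the frame of bore_mouth between 0.05 and 0.083 m and angle between the x axis of shaft_a and the y axis of gear_unit, either way round below 0.15 rad and (contact force between shaft_a and gear_unit above 0.5 N or y of shaft_a in the frame of bore_mouth below 0.081 m)) or (x of shaft_b in the frame of bore_mouth between -0.006 and 0.006 m and z of shaft_b in the frame of bore_mouth between -0.006 and 0.006 m and y of shaft_b in the frame of bore_mouth between 0.05 and 0.083 m and angle between the x axis of shaft_b and the y axis of gear_unit, either way round below 0.15 rad and (contact force between shaft_b and gear_unit above 0.5 N or y of shaft_b in the frame of bore_mouth below 0.081 m)))), for 0.05 s.
2. that shaft lies released in an empty notch, chamfered end over the orange rail ((((distance between shaft_a and notch_a below 0.022 m or distance between shaft_a and notch_b below 0.022 m) and z of shaft_a in the frame of rack between 0.055799 and 0.063799 m and angle between the x axis of shaft_a and the x axis of rack, either way round below 0.06 rad and x of shaft_a_chamfer in the frame of rack above 0.03 m and linear speed of shaft_a below 0.02 m/s and angular speed of shaft_a below 0.15 rad/s and contact force between the fingers and shaft_a below 0.1 N) or ((distance between shaft_b and notch_a below 0.022 m or distance between shaft_b and notch_b below 0.022 m) and z of shaft_b in the frame of rack between 0.055799 and 0.063799 m and angle between the x axis of shaft_b and the x axis of rack, either way round below 0.06 rad and x of shaft_b_chamfer in the frame of rack above 0.03 m and linear speed of shaft_b below 0.02 m/s and angular speed of shaft_b below 0.15 rad/s and contact force between the fingers and shaft_b below 0.1 N))), for 0.2 s.
3. an end of the other shaft is offered to the bore in the same way while the first stays racked (((((distance between shaft_a and notch_a below 0.022 m or distance between shaft_a and notch_b below 0.022 m) and z of shaft_a in the frame of rack between 0.055799 and 0.063799 m and angle between the x axis of shaft_a and the x axis of rack, either way round below 0.06 rad and x of shaft_a_chamfer in the frame of rack above 0.03 m and linear speed of shaft_a below 0.02 m/s and angular speed of shaft_a below 0.15 rad/s and contact force between the fingers and shaft_a below 0.1 N) and (x of shaft_b in the frame of bore_mouth between -0.006 and 0.006 m and z of shaft_b in the frame of bore_mouth between -0.006 and 0.006 m and y of shaft_b in the frame of bore_mouth between 0.05 and 0.083 m and angle between the x axis of shaft_b and the y axis of gear_unit, either way round below 0.15 rad and (contact force between shaft_b and gear_unit above 0.5 N or y of shaft_b in the frame of bore_mouth below 0.081 m))) or (((distance between shaft_b and notch_a below 0.022 m or distance between shaft_b and notch_b below 0.022 m) and z of shaft_b in the frame of rack between 0.055799 and 0.063799 m and angle between the x axis of shaft_b and the x axis of rack, either way round below 0.06 rad and x of shaft_b_chamfer in the frame of rack above 0.03 m and linear speed of shaft_b below 0.02 m/s and angular speed of shaft_b below 0.15 rad/s and contact force between the fingers and shaft_b below 0.1 N) and (x of shaft_a in the frame of bore_mouth between -0.006 and 0.006 m and z of shaft_a in the frame of bore_mouth between -0.006 and 0.006 m and y of shaft_a in the frame of bore_mouth between 0.05 and 0.083 m and angle between the x axis of shaft_a and the y axis of gear_unit, either way round below 0.15 rad and (contact force between shaft_a and gear_unit above 0.5 N or y of shaft_a in the frame of bore_mouth below 0.081 m))))), for 0.05 s.
At the end, for the whole second after the job is handed in: Both loose shafts lie at rest and released in the two empty notches, seated in both rails (middle within 22 mm of the notch's mark, height within 4 mm, 0.06 rad of the rack's x axis), chamfered ends over the orange rail; the two shafts racked before are within 15 mm of where they were ((distance between shaft_a and notch_a below 0.022 m or distance between shaft_a and notch_b below 0.022 m) and z of shaft_a in the frame of rack between 0.055799 and 0.063799 m and angle between the x axis of each of shaft_a, shaft_b and the x axis of rack, either way round below 0.06 rad and x of each of shaft_a_chamfer, shaft_b_chamfer in the frame of rack above 0.03 m and linear speed of each of shaft_a, shaft_b below 0.02 m/s and angular speed of each of shaft_a, shaft_b below 0.15 rad/s and contact force between the fingers and shaft_a below 0.1 N and (distance between shaft_b and notch_a below 0.022 m or distance between shaft_b and notch_b below 0.022 m) and z of shaft_b in the frame of rack between 0.055799 and 0.063799 m and contact force between the fingers and shaft_b below 0.1 N and distance of each of racked_1, racked_2 from where it was at the start of the episode below 0.015 m); the robot touches nothing.
It fails at once if a shaft is dropped (falls faster than 0.6 m/s out of the gripper, a drop of about 18 mm) ((linear speed of shaft_a above 0.6 m/s and contact force between the fingers and shaft_a below 0.05 N) or (linear speed of shaft_b above 0.6 m/s and contact force between the fingers and shaft_b below 0.05 N)).
It fails at once if an already racked shaft is shifted by more than 15 mm (distance of any of racked_1, racked_2 from where it was at the start of the episode above 0.015 m).
It fails at once if another thing on the table is shifted by more than 40 mm (distance of any of mug, contactor, mallet, screwdriver, grease_tin, bearing from where it was at the start of the episode above 0.04 m).
It also fails if it takes over 61 s, if anything falls off the work surface, if the arm or the gripper's body presses on something with over 40 N, if the wrist force passes 120 N, or if a joint passes its speed limit or range.

### The arm

A 7-joint arm with a two-finger parallel gripper is mounted at the origin on the work surface. World frame = base frame: x ahead of the robot, y to its left, z up, the work surface at z = 0. Lengths are in m, angles in rad, forces in N, time in s.
With the tool pointing down it reaches from about 0.35 to 0.9 m from the base axis. Payload 8.1 kg.
Tool frame: the origin (TCP) lies between the finger pads; the fingertips stand 17 mm ahead of it and the grasp point (between the pads) lies 2 mm behind it; z points along the fingers, y is the direction in which the jaws open and shut (so a half turn about z gives the same grasp; the last joint's range is limited). The gripper opens to 92 mm and grips with 3 to 60 N. Pads are 19 mm wide; open, the fingers measure 130 mm over their backs; the gripper's body (75 mm by 190 mm) begins 47 mm behind the grasp point.
Start: joints at [-1.39, 0.434, 0.025, 1.573, -0.012, 1.134, -0.075], TCP at [0.175, 0.6, 0.244] pointing down, gripper open.
Joint ranges: [-2.62, 2.62], [-0.44, 2.09], [-1.27, 1.32], [0.08, 2.57], [-1.32, 4.46], [0.12, 2], [-2.74, 2.74]. Speed limits (rad/s): [2.22, 2.22, 3.01, 3.01, 3.14, 3.14, 3.14].

### API

Orientations are given as a rotation vector (axis times angle).
In Python, from cell import arm gives the robot as it stands. The module is installed in compiled form; this text tells all that it offers.
- The arm moves only by the shell command python3 -m crank 'ROWS' [FORCE]. ROWS is JSON, a list of rows, each a list of 5 numbers: the opening, from 0 (shut) to 1 (fully open), then the shift along the world's x, y, z normalised to -1 to 1, where 1 is 40 cm, then the turn about the world's z normalised to -1 to 1, where 1 is 60 degrees. In form: [[fingers, tx, ty, tz, twist], ...]. A call has exactly 8 rows; each row shifts and turns the commanded pose from where the row before left it; what a row does not reach is not made up. A row lasts 1/12 s, in which the tool goes at most 41.7 mm and 7.16 degrees, less where a joint would pass 70% of its speed; a pose out of reach is approached as far as the arm can. A call with a number of a shift or a turn outside -1 to 1 is refused whole. A call with a gripper value outside its range is refused whole. The fingers move at their own pace and stop on an object; FORCE is the grip in N (left out, the last holds). Time passes only in rows, so rows that do not move let the fingers close, or fill a call up. It gives the time, the measured TCP pose, the force and the opening at its end, in the units of the state.
- arm.observe(): the state, without advancing time (a new reading comes with each control period).
- arm.get_image(name): name is "scene" or "top" or "wrist"; returns the picture (420x560x3 uint8, red, green, blue); there is no depth.
- arm.get_calibration(name): a dict with "intrinsics" (3x3 intrinsics, pixels), "extrinsics" (4x4, takes a point from camera to world coordinates). Camera axes: x right, y down, z forward; pixel columns grow to the right and rows downward; lengths in m; the calibration is good to about 2 mm. A picture is of the moment at which its call begins: read the wrist's pose just before it. get_calibration takes no time and is no camera call; for the wrist camera it gives the pose at the moment of the call.
- arm.sign_off(): hands the job in, once; it reports no verdict.
The state is a dict: "clock": time; "joints": joint angles; "dq": joint speeds; "joint_efforts": joint torques, N m; "position": TCP position; "ee_rot": TCP orientation; "force": force on the tool from outside, world axes, zero at the start; "ft_torque": the same for the moment, N m; "width": opening from 0.0 (shut) to 1.0 (fully open).
Only numpy, scipy, OpenCV 4.12 (cv2) and the standard library are available. Lean on these libraries where they do the work, as an engineer would, in place of code of your own. Each camera call takes 0.05 s, during which the arm holds its last target.

## Working session

There is one attempt and no reset: what is moved stays moved. The work goes in short steps, Python scripts to look and compute and a shell command to move; the robot and the scene stay as the last step left them, time stands still between calls to the robot, and variables do not carry over. Pictures are saved under pics/ and viewed, and the job is handed in when it is done.

```bash
mkdir -p pics; ls
python3 - <<'E'
from cell import arm
import cv2
print(arm.observe())
for n in ("scene","top","wrist"):
    c=arm.get_calibration(n)
    im=arm.get_image(n); cv2.imwrite(f"pics/{n}0.png",im[:,:,::-1])
    print(n,c)
E
```

```text
pics
{'clock': 0.0, 'joints': array([-1.38961297,  0.43520963,  0.02499847,  1.5741316 , -0.0116071 ,
        1.13398779, -0.07508191]), 'dq': array([-8.20467459e-05,  2.33442337e-05,  7.91687106e-04,  5.01769071e-04,
        1.60457355e-03,  5.87128139e-04,  1.07968857e-04]), 'joint_efforts': array([ 3.14320380e-05, -6.67850089e+01,  9.85361561e-01, -3.14475453e+01,
       -6.04773313e-02,  4.26092441e-02,  1.62967826e-04]), 'position': array([0.17491964, 0.59950282, 0.2429402 ]), 'ee_rot': array([-4.44382143e-01, -3.10992559e+00,  2.49635292e-03]), 'force': array([-0.05857153,  0.21865297,  0.39601561]), 'ft_torque': array([ 0.08654906, -0.02419345, -0.01219658]), 'width': 1.0021343919257293}
scene {'intrinsics': array([[454.51120719,   0.        , 278.38330277],
       [  0.        , 454.51120719, 211.72129518],
       [  0.        ,   0.        ,   1.        ]]), 'extrinsics': array([[ 1.30794831e-02,  7.30868804e-01, -6.82392642e-01,
         1.44281464e+00],
       [ 9.99851374e-01, -1.72254940e-02,  7.15076438e-04,
         6.09380758e-02],
       [-1.12319233e-02, -6.82300574
[... 401 characters left out ...]
716, -0.00334689, -0.01595204,  0.08360245],
       [ 0.01620108, -0.09675646, -0.99517622,  1.53830763],
       [ 0.        ,  0.        ,  0.        ,  1.        ]])}
wrist {'intrinsics': array([[312.57847406,   0.        , 278.71085962],
       [  0.        , 312.57847406, 213.90012716],
       [  0.        ,   0.        ,   1.        ]]), 'extrinsics': array([[ 2.78992039e-01,  9.29810966e-01,  2.40031267e-01,
         1.11422788e-01],
       [ 9.60293134e-01, -2.69944822e-01, -7.04761685e-02,
         6.18449920e-01],
       [-7.34316592e-04,  2.50162668e-01, -9.68203543e-01,
         3.83777071e-01],
       [ 0.00000000e+00,  0.00000000e+00,  0.00000000e+00,
         1.00000000e+00]])}
```

View pics/scene0.png

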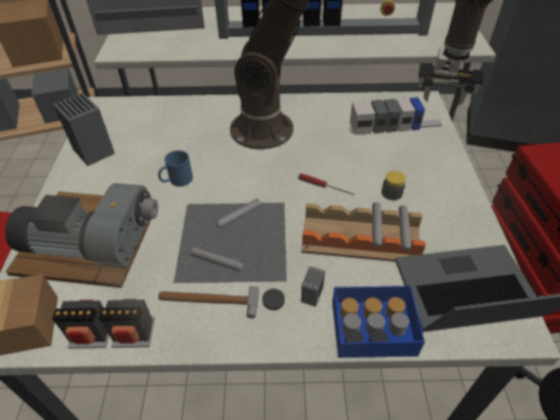

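View pics/top0.png

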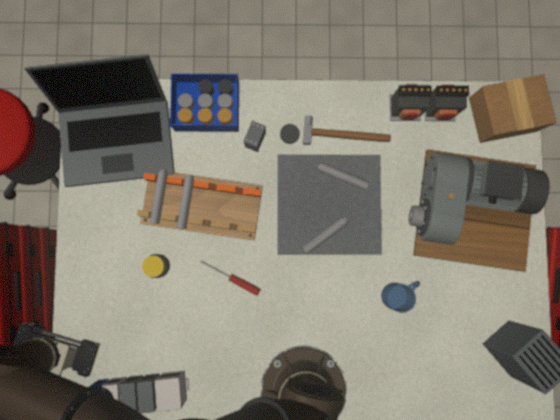

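View pics/wrist0.png

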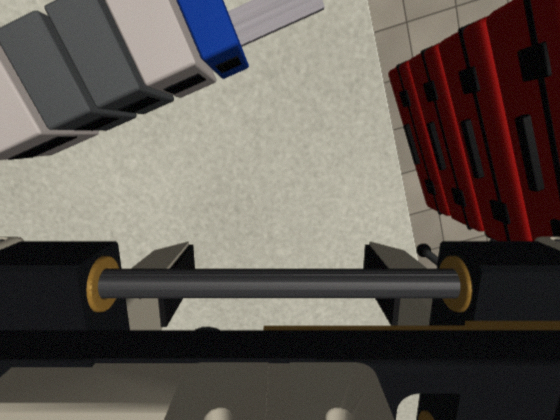

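The scene picture shows the two loose shafts on the grey mat near (239,212) and (217,259). The gear unit's hub is at (149,205), and the rack is on the right with its orange rail towards the camera. The top view shows the shafts at (343,176) and (326,235), the hub at (417,215) and the rack around (200,205). I'll segment these and measure them across the two views.

```bash
cat > h.py <<'E'
import numpy as np, cv2, json
from cell import arm
def ray(c,px):
    K=c["intrinsics"];E=c["extrinsics"]
    p=np.atleast_2d(np.array(px,float)); d=np.c_[p,np.ones(len(p))]@np.linalg.inv(K).T@E[:3,:3].T
    return E[:3,3],d
def plane(c,px,z):
    o,d=ray(c,px); return o+d*((z-o[2])/d[:,2])[:,None]
def tri(c1,p1,c2,p2):
    o1,d1=ray(c1,p1);o2,d2=ray(c2,p2);d1=d1[0];d2=d2[0]
    A=np.c_[d1,-d2]; s=np.linalg.lstsq(A,o2-o1,rcond=None)[0]
    a=o1+d1*s[0];b=o2+d2*s[1]; return (a+b)/2,np.linalg.norm(a-b)
def proj(c,P):
    E=np.linalg.inv(c["extrinsics"]); q=(np.atleast_2d(P)@E[:3,:3].T+E[:3,3])@c["intrinsics"].T
    return q[:,:2]/q[:,2:]
def yaw(o):
    R=cv2.Rodrigues(np.array(o["ee_rot"]))[0]; return np.degrees(np.arctan2(R[1,1],R[0,1])),np.round(R[:,2],3)
E
python3 - <<'E'
from h import *
print(yaw(arm.observe()))
for n,(x0,y0,x1,y1),k in (("top",(260,140,450,270),4),("scene",(10,170,300,290),2.7),("top",(130,160,270,250),5),("scene",(290,190,440,270),5)):
    im=cv2.imread(f"pics/{n}0.png")[y0:y1,x0:x1]
    cv2.imwrite(f"pics/z_{n}_{x0}.png",cv2.resize(im,None,fx=k,fy=k,interpolation=cv2.INTER_CUBIC))
for n in("top","scene"):
    im=cv2.imread(f"pics/{n}0.png");g=cv2.cvtColor(im,cv2.COLOR_BGR2GRAY)
    mat=(260,140,130,130) if n=="top" else (170,190,125,95)
    x,y,w,h=mat; s=g[y:y+h,x:x+w]
    m=((s>115)&(s<165)).astype(np.uint8)*255
    cn=cv2.connectedComponentsWithStats(cv2.inRange(s,105,255))
    for i in range(1,cn[0]):
        if cn[2][i][4]>80: print(n,cn[2][i]+[x,y,0,0,0],cn[3][i]+[x,y])
    print(np.median(s))
E
```

```text
(np.float64(73.73644769715267), array([-0.   , -0.001, -1.   ]))
top [ 260  140  130  130 7002] [318.29820051 205.4431591 ]
top [316 164  52  25 351] [342.3960114  175.45299145]
top [302 217  45  35 376] [324.07978723 234.375     ]
102.0
scene [ 170  190  125   95 4166] [231.48607777 223.20091215]
scene [192 248  51  20 226] [218.19469027 257.0840708 ]
92.0
```

View pics/z_top_260.png

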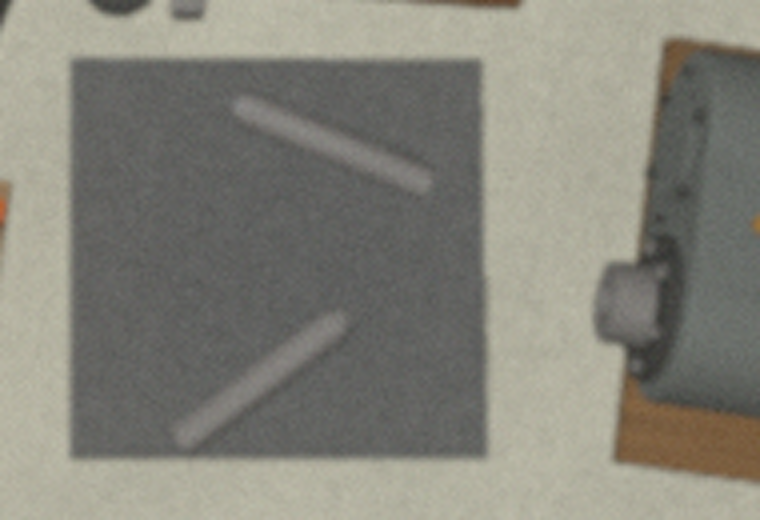

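View pics/z_scene_10.png

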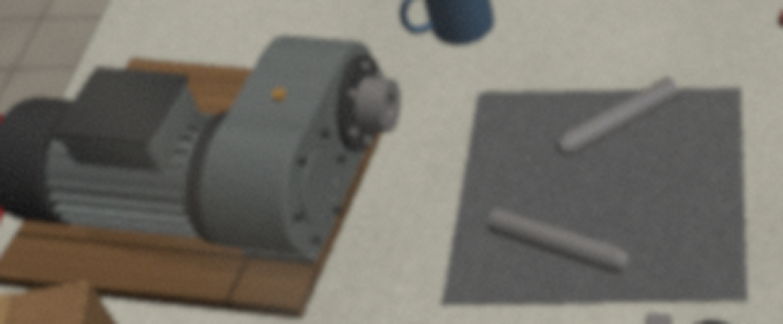

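View pics/z_top_130.png

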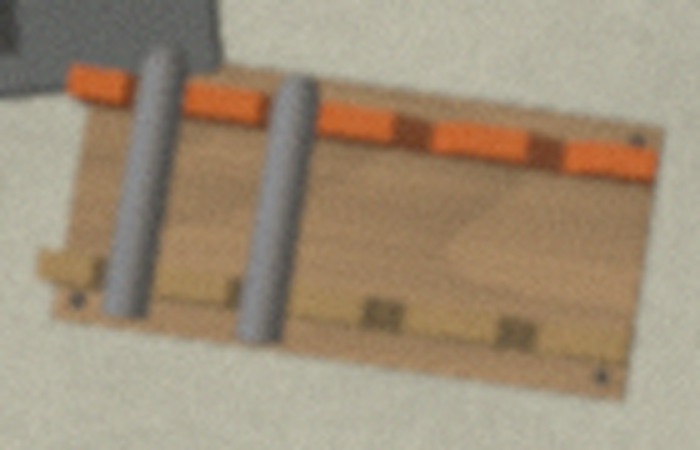

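View pics/z_scene_290.png

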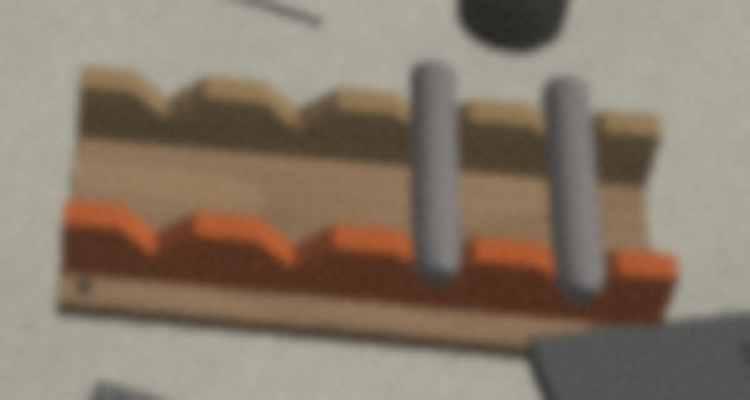

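The top zoom shows loose shafts with ends at about (321,166)–(366,186) and (305,249)–(345,220). The orange rail is on the +x side of the rack, and the two empty notches are at its right-hand (−y) end. Next I'll get rough positions from both views.

Run:
```python
from h import *
T=arm.get_calibration("top");S=arm.get_calibration("scene")
np.set_printoptions(precision=4,suppress=True)
im=cv2.imread("pics/top0.png")
# shafts in top
g=cv2.cvtColor(im,cv2.COLOR_BGR2GRAY)
for x,y,w,h in ((310,158,65,36),(298,212,54,44)):
    s=cv2.GaussianBlur(g[y:y+h,x:x+w],(3,3),0); m=cv2.inRange(s,122,255)
    c=max(cv2.findContours(m,0,2)[0],key=cv2.contourArea); r=cv2.minAreaRect(c)
    b=cv2.boxPoints(r)+[x,y]; 
    e=sorted([(np.linalg.norm(b[i]-b[(i+1)%4]),i) for i in range(4)])[:2]
    E=[(b[i]+b[(i+1)%4])/2 for _,i in e]
    P=plane(T,E,0.016); print("shaft",E,P,P.mean(0),np.linalg.norm(P[0]-P[1]),np.degrees(np.arctan2(*(P[1]-P[0])[[1,0]])))
# scene ends by zoom reading
k=2.7
sc=lambda u,v:(10+u/k,170+v/k)
print("A ends",tri(T,(321,166),S,sc(625,263)),tri(T,(367,186.5),S,sc(494,217)))
print("B ends",tri(T,(305,250),S,sc(672,85)),tri(T,(345.5,219.5),S,sc(565,145)))
print("hub", tri(T,(410,215),S,sc(392,103)))
# rack: notch centres in both rails, top zoom /5+(130,160); scene zoom/5+(290,190)
t=lambda u,v:(130+u/5,160+v/5); s5=lambda u,v:(290+u/5,190+v/5)
for nm,a,b in (("or-40",t(413,133),s5(293,265)),("or-120",t(546,152),s5(153,250)),("pl-40",t(383,313),s5(298,128)),("pl-120",t(516,333),s5(165,110))):
    print(nm,tri(T,a,S,b),plane(T,a,0.04))
```

```text
shaft [array([366.2811, 185.3254]), array([319.1331, 165.6805])] [[ 0.6101 -0.1932  0.016 ]
 [ 0.6703 -0.0491  0.016 ]] [ 0.6402 -0.1211  0.016 ] 0.15617307625477997 67.33076626179982
shaft [array([343.88, 219.84]), array([305., 249.])] [[ 0.5041 -0.1235  0.016 ]
 [ 0.4156 -0.0051  0.016 ]] [ 0.4598 -0.0643  0.016 ] 0.14778597140599062 126.78673920111213
A ends (array([ 0.6702, -0.0509,  0.0106]), np.float64(0.008816506276912457)) (array([ 0.6068, -0.1941,  0.0126]), np.float64(0.0036164471496585643))
B ends (array([ 0.4126, -0.0029,  0.0155]), np.float64(0.004547933532796181)) (array([ 0.5051, -0.1254,  0.0147]), np.float64(0.006442746669643852))
hub (array([ 0.5126, -0.303 ,  0.0971]), np.float64(0.001239703903224865))
or-40 (array([0.6022, 0.2703, 0.0287]), np.float64(0.007799274216173095)) [[0.601  0.2728 0.04  ]]
or-120 (array([0.5907, 0.1894, 0.0308]), np.float64(0.008846479624953095)) [[0.5898 0.1931 0.04  ]]
pl-40 (array([0.4933, 0.2865, 0.0287]), np.float64(0.008047331142464892)) [[0.4929 0.289  0.04  ]]
pl-120 (array([0.4813, 0.2055, 0.0341]), np.float64(0.009714882372457127)) [[0.4812 0.2098 0.04  ]]
```

Rough layout:
- Shaft A is centred near (0.640,−0.121), axis at 67°.
- Shaft B is centred near (0.460,−0.064), axis at 127°.
- The bore mouth is near (0.513,−0.303,0.097).
- The rack notches are near (0.535,0.20) and (0.547,0.28).

Next I'll move the wrist camera over the rack.

```bash
python3 -m crank '[[1,0.09,-0.055,0,0],[1,0.09,-0.055,0,0],[1,0.09,-0.055,0,0],[1,0.09,-0.055,0,0],[1,0.09,-0.055,0,0],[1,0.09,-0.055,0,0],[1,0.09,-0.055,0,0],[1,0.09,-0.055,0,0]]' 40; python3 -m crank '[[1,0.09,-0.055,0,0],[1,0.09,-0.055,0,0],[1,0.09,-0.055,0,0],[1,0.07,-0.055,0,0],[1,0,0,0,0],[1,0,0,0,0],[1,0,0,0,0],[1,0,0,0,0]]'
cat >> h.py <<'E'
def snap(name,tag):
    o=arm.observe();c=arm.get_calibration(name);im=arm.get_image(name)[:,:,::-1].copy()
    cv2.imwrite(f"pics/{tag}.png",im);np.savez(f"pics/{tag}.npz",**c); print(o["clock"],o["position"],yaw(o)[0],o["joints"].round(2)); return im,c
def load(tag): return cv2.imread(f"pics/{tag}.png"),dict(np.load(f"pics/{tag}.npz"))
E
python3 -c "
from h import *
snap('wrist','w1')"
```

```text
clock: 0.82
position: [0.4609, 0.4248, 0.2437]
ee_rot: [-0.444, -3.11, 0.0]
force: [0.7, 0.9, 0.2]
width: 0.999
clock: 1.48
position: [0.5928, 0.3405, 0.2435]
ee_rot: [-0.441, -3.109, -0.001]
force: [0.1, 0.9, 0.6]
width: 1.0
1.4833 [0.59279731 0.34045625 0.24353208] 73.8556832019558 [-0.69  0.53  0.14  1.42 -0.08  1.2   0.75]
```

View pics/w1.png

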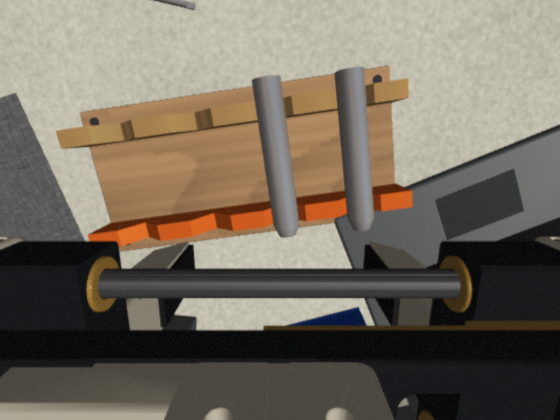

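The wrist view shows the whole rack. The plain rail's notches are at about (127,131) and (204,119), the orange rail's at about (153,228) and (217,220), and the racked shafts are at (276,155) and (354,150). I'll take a second view from a shifted position.

```bash
python3 -m crank '[[1,0.02,-0.08,0,0],[1,0.02,-0.08,0,0],[1,0.02,-0.08,0,0],[1,0.02,-0.08,0,0],[1,0,0,0,0],[1,0,0,0,0],[1,0,0,0,0],[1,0,0,0,0]]' 
python3 -c "
from h import *
snap('wrist','w2')
for n in ('w1','w2'):
    im,c=load(n); cv2.imwrite('pics/%sz.png'%n,cv2.resize(im[60:250,50:550] if n=='w2' else im[60:250,50:430],None,fx=2 if n=='w1' else 1.6,fy=2 if n=='w1' else 1.6,interpolation=cv2.INTER_CUBIC))
"
```

```text
clock: 2.2
position: [0.6253, 0.2134, 0.2438]
ee_rot: [-0.44, -3.11, -0.002]
force: [-0.7, 0.5, 0.7]
width: 1.001
2.2 [0.6252674  0.21339353 0.24377257] 73.91049099901373 [-0.51  0.49  0.16  1.49 -0.08  1.17  0.95]
```

View pics/w1z.png

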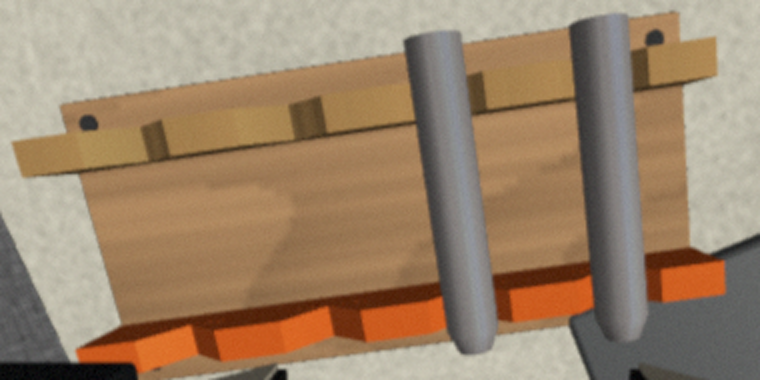

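View pics/w2.png

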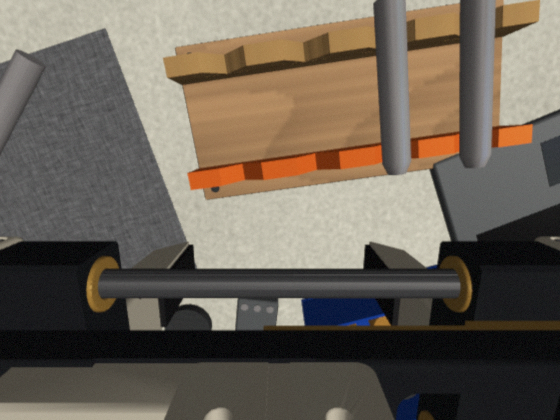

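Run:
```python
from h import *
np.set_printoptions(precision=4,suppress=True)
_,c1=load("w1");_,c2=load("w2")
z=lambda u,v:(50+u/2,60+v/2)
pts={(-64,-175):(z(13,141),(165,56)),(-46,-175):(z(22,177),(169,81)),
(64,-175):(None,(192,188)),(46,-175):(z(77,350),(189,172)),
(-64,175):(z(716,38),(537,2)),(-46,175):(z(716,76),(539,20)),
(46,175):(z(723,261),(531,126)),(64,175):(z(724,293),(532,142))}
M=[];W=[]
for m,(a,b) in pts.items():
    if a: print(m,tri(c1,a,c2,b),plane(c1,a,.062)[0,:2],plane(c2,b,.062)[0,:2]); M.append(m);W.append(plane(c1,a,.062)[0,:2])
    M.append(m);W.append(plane(c2,b,.062)[0,:2])
M=np.array(M)/1000.;W=np.array(W)
A=M-M.mean(0);B=W-W.mean(0)
th=np.arctan2((A[:,0]*B[:,1]-A[:,1]*B[:,0]).sum(),(A*B).sum());R=np.array([[np.cos(th),-np.sin(th)],[np.sin(th),np.cos(th)]])
t=W.mean(0)-R@M.mean(0)
print("yaw",np.degrees(th),"origin",t,"res",(M@R.T+t-W)*1000)
for n,y in(("a",-.12),("b",-.04),("r1",.04)): print(n,R@[0,y]+t)
```

```text
(-64, -175) (array([0.4658, 0.1498, 0.0658]), np.float64(0.0005515444809118827)) [0.4653 0.1474] [0.4644 0.1487]
(-46, -175) (array([0.484 , 0.1436, 0.0605]), np.float64(0.003269123131823371)) [0.4826 0.1439] [0.486  0.1445]
(46, -175) (array([0.5737, 0.1339, 0.0652]), np.float64(0.0009727959441482496)) [0.5746 0.1318] [0.5733 0.1328]
(-64, 175) (array([0.5147, 0.4952, 0.0552]), np.float64(0.000258247775781786)) [0.5151 0.4924] [0.5155 0.4896]
(-46, 175) (array([0.5316, 0.4879, 0.0652]), np.float64(0.0009388451732642922)) [0.5321 0.4893] [0.5309 0.4903]
(46, 175) (array([0.6247, 0.478 , 0.0584]), np.float64(0.0006882789646179161)) [0.6233 0.4766] [0.6243 0.4755]
(64, 175) (array([0.6396, 0.4732, 0.0645]), np.float64(0.00020296762084778713)) [0.6404 0.4741] [0.6404 0.4752]
yaw -8.1271594957722 origin [0.5531 0.3107] res [[-0.3064 -0.9559]
 [ 0.6371 -2.2679]
 [ 0.2406 -0.0158]
 [-3.1302 -0.5362]
 [ 1.8376 -1.7247]
 [-0.7067 -0.9194]
 [ 0.5614 -1.9179]
 [-0.6123  0.5927]
 [-1.0409  3.3067]
 [ 0.2164  1.1061]
 [ 1.4505  0.1228]
 [ 0.1206  0.8112]
 [-0.9151  1.9334]
 [ 0.8018  0.7675]
 [ 0.8455 -0.3026]]
a [0.5361 0.1919]
b [0.5474 0.2711]
r1 [0.5588 0.3503]
```

The rail tops triangulate to about 62 mm, which matches the text. The rack yaw is −8.1°, with notch a at (0.536,0.192) and notch b at (0.547,0.271). Next I'll view the mat and the hub from two places.

```bash
python3 -m crank '[[1,-0.014,-0.098,0.013,-0.115],[1,-0.014,-0.098,0.013,-0.115],[1,-0.014,-0.098,0.013,-0.115],[1,-0.014,-0.098,0.013,-0.115],[1,-0.014,-0.098,0.013,-0.115],[1,-0.014,-0.098,0.013,-0.115],[1,-0.014,-0.098,0.013,-0.115],[1,-0.014,-0.098,0.013,-0.115]]'
python3 -m crank '[[1,-0.014,-0.09,0.013,-0.115],[1,-0.014,-0.09,0.013,-0.115],[1,-0.014,-0.09,0.013,-0.115],[1,-0.014,-0.09,0.013,-0.115],[1,0,0,0,-0.1],[1,0,0,0,0],[1,0,0,0,0],[1,0,0,0,0]]' 
python3 -c "
from h import *
snap('wrist','w3')
"
```

```text
clock: 2.92
position: [0.5811, -0.1028, 0.2858]
ee_rot: [1.839, 2.547, 0.001]
force: [0.7, 0.3, -0.6]
width: 0.999
clock: 3.58
position: [0.5597, -0.2443, 0.3057]
ee_rot: [-2.486, -1.919, -0.001]
force: [0.1, -0.3, 0.8]
width: 1.003
3.5833 [ 0.55974369 -0.24432424  0.30572661] -14.688988379823403 [-0.1   0.4   0.63  1.55 -0.25  1.26  0.3 ]
```

View pics/w3.png

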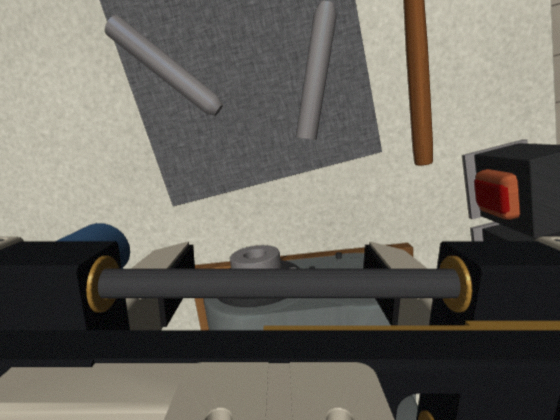

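Both shafts are in view, A at about (317,70) and B at about (162,65), and the bore mouth is visible at (256,253). I'll take a second view further back.

```bash
python3 -m crank '[[1,0,-0.095,0,0],[1,0,-0.095,0,0],[1,0,-0.04,0,0],[1,0,0,0,0],[1,0,0,0,0],[1,0,0,0,0],[1,0,0,0,0],[1,0,0,0,0]]' 
python3 -c "
from h import *
im,c=snap('wrist','w4')
a,_=load('w3')
cv2.imwrite('pics/w3z.png',cv2.resize(a[0:150,90:350],None,fx=3,fy=3,interpolation=cv2.INTER_CUBIC))
cv2.imwrite('pics/w4z.png',cv2.resize(im[60:240,90:390],None,fx=2.6,fy=2.6,interpolation=cv2.INTER_CUBIC))
"
```

```text
clock: 4.3
position: [0.5596, -0.3368, 0.3061]
ee_rot: [-2.49, -1.914, -0.001]
force: [-0.4, -0.1, -0.5]
width: 1.0
4.3 [ 0.55961234 -0.33679294  0.3061499 ] -14.899215349983965 [ 0.06  0.49  0.63  1.44 -0.29  1.31  0.46]
```

View pics/w4.png

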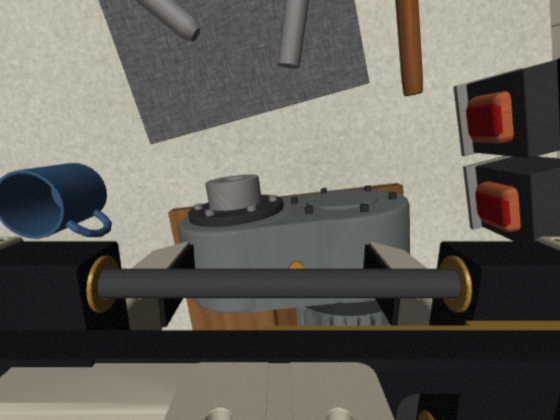

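View pics/w3z.png

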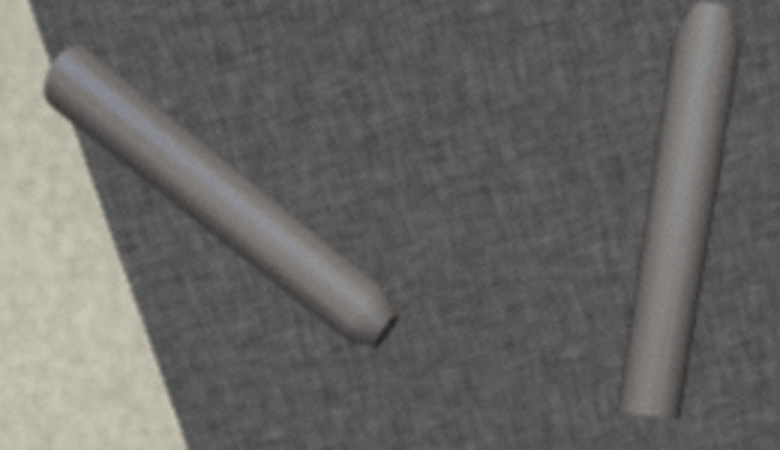

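View pics/w4z.png

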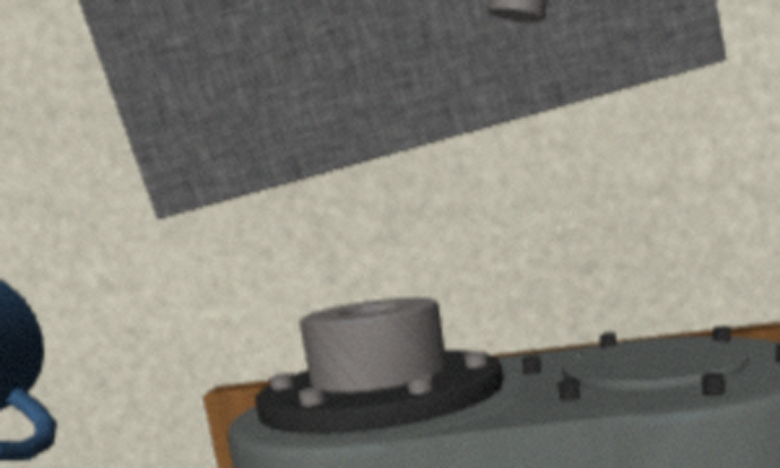

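Zoomed in, A's −y end (w3 zoom (651,413)) is square and its far end (710,5) is tapered. B's −y end (375,330) is chamfered and its other end (60,72) is square. The bore will confirm this by feel. Now I'll measure the shafts and the hub.

Run:
```python
from h import *
np.set_printoptions(precision=4,suppress=True)
i3,c3=load("w3");i4,c4=load("w4")
cv2.imwrite('pics/w3h.png',cv2.resize(i3[235:300,190:340],None,fx=5,fy=5,interpolation=cv2.INTER_CUBIC))
cv2.imwrite('pics/w4h.png',cv2.resize(i4[165:225,190:290],None,fx=7,fy=7,interpolation=cv2.INTER_CUBIC))
g=cv2.GaussianBlur(cv2.cvtColor(i3,cv2.COLOR_BGR2GRAY),(3,3),0)
hsv=cv2.cvtColor(i3,cv2.COLOR_BGR2HSV)
print(g[70,316],g[60,160],i3[70,316],np.median(g[100:150,240:290]))
for n,(x,y,w,h) in dict(A=(290,0,55,145),B=(100,8,128,115)).items():
    s=g[y:y+h,x:x+w]; m=cv2.inRange(s,98,150)
    k=cv2.connectedComponentsWithStats(m); j=1+np.argmax(k[2][1:,4]); q=np.argwhere(k[1]==j)[:,::-1]+[x,y]
    P=plane(c3,q,0.016)[:,:2]; print(n,len(q),q.min(0),q.max(0))
    r=cv2.minAreaRect(P.astype(np.float32)*1000); print(r)
# height check of shaft ends seen in both w3 and w4
z3=lambda u,v:(90+u/3,v/3)
print("A sq end tri",tri(c3,z3(651,413),c4,(288.5,67)))
print("B ch end tri",tri(c3,z3(380,330),c4,(193.5,35.5)))
```

```text
133 137 [130 131 131] 87.0
A 2165 [298   0] [333 139]
((640.4947509765625, -118.58025360107422), (166.0765838623047, 20.3924560546875), 67.11371612548828)
B 2475 [102   8] [218 122]
((429.7647399902344, -73.10984802246094), (89.60687255859375, 176.59620666503906), 34.20644760131836)
A sq end tri (array([ 0.6123, -0.1946,  0.0073]), np.float64(0.002001426046833362))
B ch end tri (array([ 0.5051, -0.1295,  0.0114]), np.float64(0.0006284016909080032))
```

View pics/w3h.png

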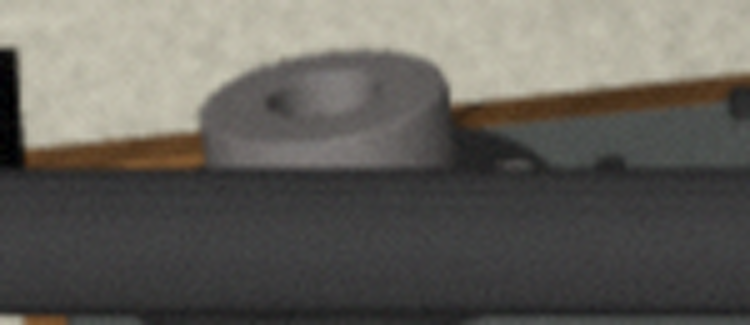

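View pics/w4h.png

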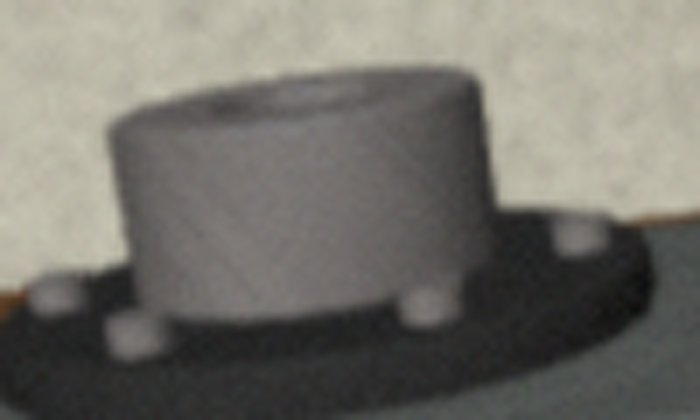

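Run:
```python
from h import *
np.set_printoptions(precision=4,suppress=True)
i3,c3=load("w3");i4,c4=load("w4")
T=arm.get_calibration("top");S=arm.get_calibration("scene")
a=(254.8,253.6);b=(232.1,179.7)
print("mouth",tri(c3,a,c4,b)); print(plane(c3,a,.098),plane(c4,b,.098))
z4=lambda u,v:(190+u/7,165+v/7); z3=lambda u,v:(190+u/5,235+v/5)
L=plane(c4,[z4(110,130),z4(480,80),z4(140,300),z4(495,250)],.098)
print(L,"mouth mid",(L[0]+L[1])/2); d=(L[0]+L[1]-L[2]-L[3]);print("axis yaw",np.degrees(np.arctan2(d[1],d[0])),"face yaw",np.degrees(np.arctan2(*(L[1]-L[0])[[1,0]])))
L3=plane(c3,[z3(200,112),z3(450,100)],.098); print("w3 extremes",L3,L3.mean(0),np.degrees(np.arctan2(*(L3[1]-L3[0])[[1,0]])))
B=plane(c4,[(90+205/2.6,60+392/2.6),(90+780/2.6,60+325/2.6)],.018);print("board edge yaw",np.degrees(np.arctan2(*(B[1]-B[0])[[1,0]])))
B=plane(T,[(427,151),(414.5,254)],.018);print("board edge top yaw",np.degrees(np.arctan2(*(B[0]-B[1])[[1,0]])))
# shafts: endpoints
z=lambda u,v:(90+u/3,v/3)
for n,e in dict(A=(z(651,413),z(710,4)),B=(z(378,330),z(58,72))).items():
    P=plane(c3,e,.016); print(n,P,P.mean(0),np.linalg.norm(P[0]-P[1]),np.degrees(np.arctan2(*(P[1]-P[0])[[1,0]])))
```

```text
mouth (array([ 0.5139, -0.3075,  0.0945]), np.float64(0.0005924540505895529))
[[ 0.5149 -0.3063  0.098 ]] [[ 0.5143 -0.3072  0.098 ]]
[[ 0.4843 -0.3038  0.098 ]
 [ 0.544  -0.3113  0.098 ]
 [ 0.4803 -0.3318  0.098 ]
 [ 0.5388 -0.3386  0.098 ]] mouth mid [ 0.5141 -0.3075  0.098 ]
axis yaw 80.5803748108112 face yaw -7.144509393617136
w3 extremes [[ 0.4849 -0.3035  0.098 ]
 [ 0.5434 -0.3156  0.098 ]] [ 0.5142 -0.3095  0.098 ] -11.681636286148086
board edge yaw -8.065940577755583
board edge top yaw -8.295509894992692
A [[ 0.6126 -0.1942  0.016 ]
 [ 0.6726 -0.0442  0.016 ]] [ 0.6426 -0.1192  0.016 ] 0.16164946895297871 68.19290484486245
B [[ 0.5053 -0.1299  0.016 ]
 [ 0.4086 -0.0006  0.016 ]] [ 0.457  -0.0652  0.016 ] 0.16147742252839695 126.80496715399617
```

The measured targets are:

| Item | Position (m) | Angle |
|---|---|---|
| Bore mouth | (0.514,−0.307,0.098) | axis at 81.8° |
| Shaft A centre | (0.642,−0.120) | axis at 67.8° |
| Shaft B centre | (0.457,−0.065) | axis at 126.8° |

Now I'll go above shaft A.

```bash
python3 -m crank '[[0.7,0.034,0.09,-0.03,-0.02],[0.7,0.034,0.09,-0.03,-0.02],[0.7,0.034,0.09,-0.03,-0.02],[0.7,0.034,0.09,-0.03,-0.02],[0.7,0.034,0.09,-0.03,-0.02],[0.7,0.034,0.09,-0.03,-0.02],[0.7,0,0,-0.1,0],[0.7,0,0,-0.1,0]]' 
python3 -m crank '[[0.7,0,0,-0.1,0],[0.7,0,0,0,0],[0.7,0,0,0,0],[0.7,0,0,0,0],[0.7,0,0,0,0],[0.7,0,0,0,0],[0.7,0,0,0,0],[0.7,0,0,0,0]]' 
python3 -c "
from h import *
im,c=snap('wrist','w5'); print(proj(c,[[.6126,-.1942,.016],[.6726,-.0442,.016]]))
"
```

```text
clock: 5.02
position: [0.643, -0.1177, 0.1542]
ee_rot: [2.601, 1.76, 0.007]
force: [-0.2, -0.5, -0.5]
width: 0.7
clock: 5.68
position: [0.6411, -0.1227, 0.1155]
ee_rot: [2.608, 1.75, 0.003]
force: [-0.0, 0.9, 0.0]
width: 0.699
5.6833 [ 0.64112884 -0.12274891  0.11546243] -22.264880224021216 [-0.25  0.65  0.56  1.67 -0.41  0.94  0.07]
[[278.33433347 306.70250943]
 [276.71744505 108.81083329]]
```

View pics/w5.png

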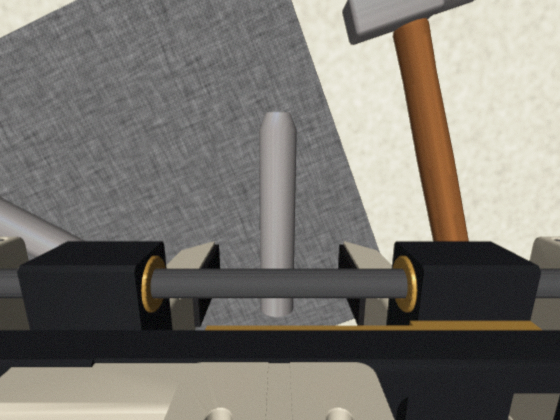

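```bash
python3 -c "
from h import *
im,c=load('w5')
cv2.imwrite('pics/w5z.png',cv2.resize(im[95:330,230:330],None,fx=2.5,fy=2.5,interpolation=cv2.INTER_CUBIC))
for v in (112,): print(plane(c,[[278,112],[277.5,312],[277.5,318]],.016))
"
```

```text
[[ 0.67262758 -0.0466086   0.016     ]
 [ 0.61000175 -0.19865637  0.016     ]
 [ 0.60778785 -0.20406561  0.016     ]]
```

View pics/w5z.png

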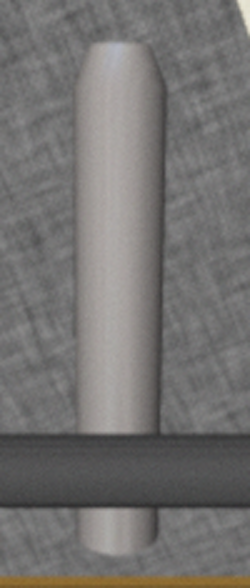

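The gripper is centred over shaft A to within about 1.5 mm. The tapered end is at (278,112) and the square end at (278,311). I'll descend and grip.

```bash
python3 -m crank '[[0.7,0,0,-0.09,0],[0.7,0,0,-0.09,0],[0.7,0,0,-0.04,0],[0.7,0,0,-0.014,0],[0.7,0,0,0,0],[0.7,0,0,0,0],[0,0,0,0,0],[0,0,0,0,0]]' 40
python3 -m crank '[[0,0,0,0,0],[0,0,0,0,0],[0,0,0,0,0],[0,0,0,0,0],[0,0,0,0,0],[0,0,0,0,0],[0,0,0,0,0],[0,0,0,0,0]]'
```

```text
clock: 6.4
position: [0.641, -0.1227, 0.0212]
ee_rot: [2.608, 1.75, 0.001]
force: [-0.4, -0.1, -0.3]
width: 0.6
clock: 7.07
position: [0.6404, -0.1225, 0.0206]
ee_rot: [-2.608, -1.751, 0.0]
force: [-1.2, 0.5, 2.2]
width: 0.295
```

Gripped: width 27 mm, force normal. Now I'll lift, align with the bore axis and stop about 30 mm short of the face.

```bash
python3 -m crank '[[0,0,0,0.04,0],[0,0,0,0.07,0],[0,0,0,0.07,0],[0,0,0,0.025,0],[0,-0.069,-0.048,0,0.058],[0,-0.069,-0.048,0,0.058],[0,-0.069,-0.048,0,0.058],[0,-0.069,-0.048,0,0.058]]'
python3 -m crank '[[0,0,0,0,0],[0,0,0,0,0],[0,0,0,0,0],[0,0,0,0,0],[0,0,0,0,0],[0,0,0,0,0],[0,0,0,0,0],[0,0,0,0,0]]'
python3 -c "
from h import *
np.set_printoptions(precision=4,suppress=True)
snap('wrist','w6');snap('scene','s6');im,c=snap('top','t6')
a=cv2.resize(cv2.imread('pics/s6.png')[170:280,100:300],None,fx=3.9,fy=3.9,interpolation=cv2.INTER_CUBIC)
cv2.imwrite('pics/s6z.png',a)
cv2.imwrite('pics/t6z.png',cv2.resize(im[150:270,300:470],None,fx=4.5,fy=4.5,interpolation=cv2.INTER_CUBIC))
"
```

```text
clock: 7.73
position: [0.528, -0.1995, 0.1013]
ee_rot: [-2.372, -2.058, 0.002]
force: [0.9, -0.2, -8.7]
width: 0.294
clock: 8.4
position: [0.5304, -0.1991, 0.1024]
ee_rot: [2.376, 2.055, -0.0]
force: [-0.7, -0.3, -8.1]
width: 0.296
8.4 [ 0.5304 -0.1991  0.1024] -8.306531974340032 [-0.08  0.53  0.49  1.9  -0.34  0.79  0.45]
8.45 [ 0.5303 -0.1992  0.1025] -8.321261148255832 [-0.08  0.53  0.49  1.9  -0.34  0.79  0.45]
8.5 [ 0.5302 -0.1993  0.1025] -8.327585240361575 [-0.08  0.53  0.49  1.9  -0.34  0.79  0.45]
```

View pics/w6.png

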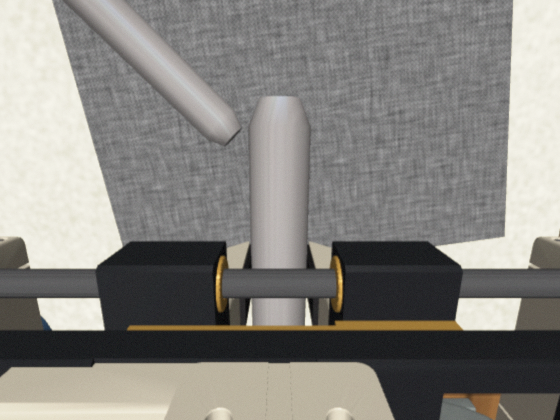

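View pics/s6z.png

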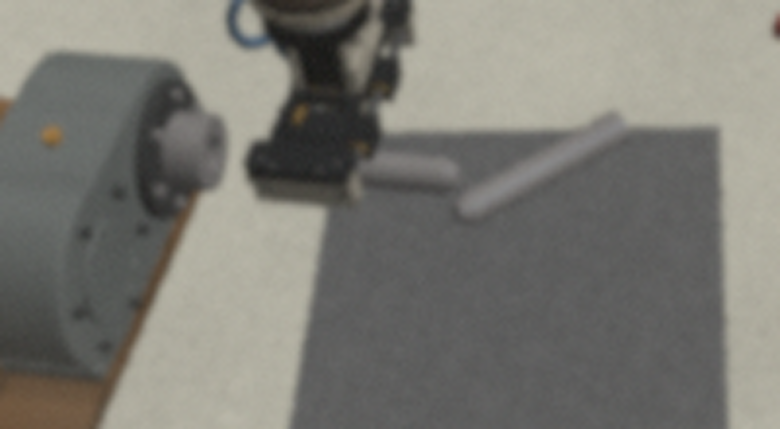

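View pics/t6z.png

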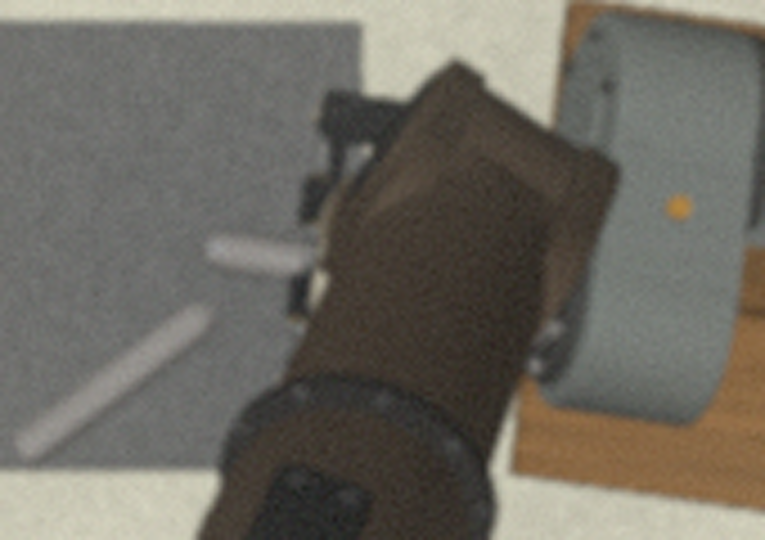

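```bash
python3 -c "
from h import *
np.set_printoptions(precision=4,suppress=True)
_,w=load('w6');_,s=load('s6');_,t=load('t6')
W=(281.5,97);S=(100+458/3.9,170+174/3.9);T=(300+208/4.5,150+247/4.5)
print(tri(w,W,s,S),tri(w,W,t,T),tri(s,S,t,T)); print(plane(w,W,.098))
m=np.array([.5143,-.307]);a=np.array([.143,.99])
P=plane(w,W,.098)[0,:2]; d=P-m; print('along',d@a,'lat',d@[.99,-.143])
p=arm.observe()['position'][:2]-m; print('tcp along',p@a,'lat',p@[.99,-.143])
im=load('w6')[0]
g=cv2.cvtColor(im,cv2.COLOR_BGR2GRAY)
print(plane(w,[[249,150],[311,150],[249,230],[309,230]],.098))
"
```

```text
(array([ 0.5438, -0.1167,  0.0975]), np.float64(0.002168357504349373)) (array([ 0.5425, -0.1186,  0.1008]), np.float64(0.003248027188147472)) (array([ 0.5414, -0.118 ,  0.0955]), np.float64(0.0037471780495593444))
[[ 0.5441 -0.1178  0.098 ]]
along 0.19153952344814035 lat 0.0024914321625521237
tcp along 0.10888691159719353 lat 0.0003448816822220525
[[ 0.5263 -0.1382  0.098 ]
 [ 0.5542 -0.1423  0.098 ]
 [ 0.5199 -0.1758  0.098 ]
 [ 0.5488 -0.18    0.098 ]]
```

The tip triangulates to z≈0.098, in line with the bore to about 1.5 mm. The face should be about 31 mm ahead. I'll close in 25 mm, then creep.

```bash
python3 -m crank '[[0,-0.006,-0.024,0,0],[0,-0.0036,-0.0248,0,0],[0,-0.0018,-0.0124,0,0],[0,0,0,0,0],[0,0,0,0,0],[0,0,0,0,0],[0,0,0,0,0],[0,0,0,0,0]]'
python3 -m crank '[[0,-0.0007,-0.005,0,0],[0,0,0,0,0],[0,-0.0007,-0.005,0,0],[0,0,0,0,0],[0,0,0,0,0],[0,0,0,0,0],[0,0,0,0,0],[0,0,0,0,0]]'
```

```text
clock: 9.22
position: [0.5257, -0.2234, 0.1025]
ee_rot: [-2.376, -2.055, -0.0]
force: [-0.4, -0.0, -7.9]
width: 0.293
clock: 9.88
position: [0.525, -0.2279, 0.1025]
ee_rot: [2.377, 2.054, -0.0]
force: [-0.0, -0.5, -7.9]
width: 0.292
```

```bash
python3 -m crank '[[0,-0.0006,-0.004,0,0],[0,0,0,0,0],[0,0,0,0,0],[0,0,0,0,0],[0,-0.0003,-0.002,0,0],[0,0,0,0,0],[0,0,0,0,0],[0,0,0,0,0]]'
python3 -m crank '[[0,-0.0003,-0.002,0,0],[0,0,0,0,0],[0,0,0,0,0],[0,0,0,0,0],[0,-0.0003,-0.002,0,0],[0,0,0,0,0],[0,0,0,0,0],[0,0,0,0,0]]'
```

```text
clock: 10.55
position: [0.5248, -0.2284, 0.1023]
ee_rot: [-2.374, -2.054, -0.002]
force: [1.1, 7.4, -7.5]
width: 0.292
clock: 11.22
position: [0.5248, -0.2284, 0.1021]
ee_rot: [-2.372, -2.055, -0.003]
force: [2.0, 11.2, -6.7]
width: 0.294
```

Firm stop: the shaft butted at the face (force 11 N, no advance). So A's −y end is square and its far end is chamfered, which agrees with the picture. I'll back off and carry it to notch b, turned −90° so the chamfer is over the orange rail.

```bash
python3 -m crank '[[0,0.014,0.099,0,0],[0,0.014,0.099,0,0],[0,0.003,0.09,0.03,-0.11],[0,0.003,0.09,0.03,-0.11],[0,0.003,0.09,0.03,-0.11],[0,0.003,0.09,0.03,-0.11],[0,0.003,0.09,0.03,-0.11],[0,0.003,0.09,0.03,-0.11]]'
python3 -m crank '[[0,0.003,0.09,0,-0.11],[0,0.003,0.09,0,-0.11],[0,0.003,0.09,0,-0.11],[0,0.003,0.09,0,-0.11],[0,0.003,0.09,0,-0.11],[0,0,0,0,-0.11],[0,0,0,0,-0.11],[0,0,0,0,0]]'
python3 -c "
from h import *
o=arm.observe();print(o['position'],yaw(o),o['joints'].round(2))"
```

```text
clock: 11.88
position: [0.5427, 0.0645, 0.1754]
ee_rot: [2.935, 1.118, 0.001]
force: [1.1, 0.2, -7.9]
width: 0.294
clock: 12.55
position: [0.5486, 0.2439, 0.1741]
ee_rot: [3.138, -0.119, 0.0]
force: [-0.1, -2.2, -8.1]
width: 0.295
[0.5486413  0.24390975 0.17413246] (np.float64(-94.35148217055978), array([ 0.   , -0.002, -1.   ])) [-1.12  0.61  0.95  1.77 -0.57  1.06 -1.61]
```

```bash
python3 -m crank '[[0,-0.0065,0.068,0,-0.0625],[0,0,0,-0.06,0],[0,0,0,-0.06,0],[0,0,0,0,0],[0,0,0,0,0],[0,0,0,0,0],[0,0,0,0,0],[0,0,0,0,0]]'
python3 -c "
from h import *
im,c=snap('wrist','w7');snap('scene','s7')
"
```

```text
clock: 13.22
position: [0.5472, 0.2703, 0.128]
ee_rot: [-3.133, 0.216, -0.003]
force: [0.1, 0.5, -8.2]
width: 0.297
13.2167 [0.54719564 0.27032261 0.12804691] -97.90013135911771 [-1.13  0.68  0.92  1.79 -0.64  1.   -1.66]
13.2667 [0.54694111 0.27045824 0.12777367] -97.89513177592215 [-1.13  0.68  0.92  1.79 -0.64  1.   -1.66]
```

View pics/w7.png

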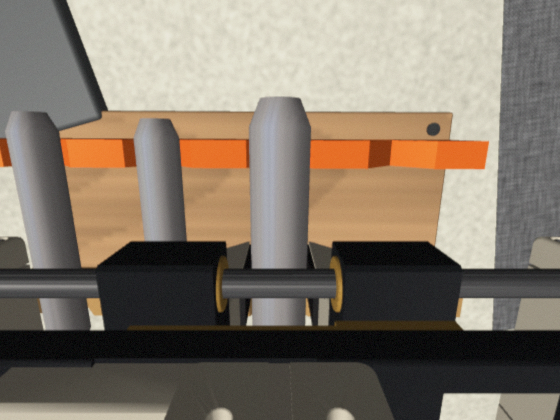

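View pics/s7.png

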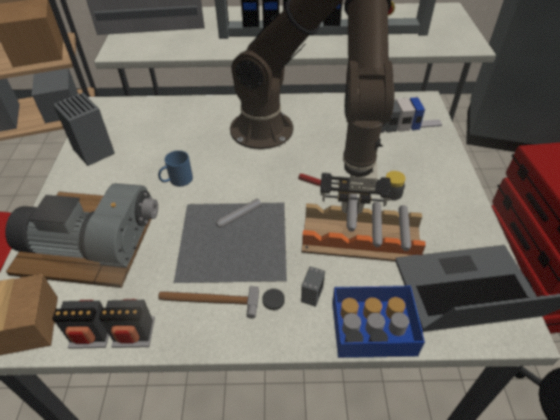

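```bash
python3 -c "
from h import *
np.set_printoptions(precision=4,suppress=True)
im,c=load('w7')
th=np.radians(-8.127);R=np.array([[np.cos(th),-np.sin(th)],[np.sin(th),np.cos(th)]]);t=np.array([.5531,.3107])
def W(x,y,z): return np.r_[R@[x,y]+t,z]
for nm,p in dict(r1tip=(.08,.04,.0598),r2tip=(.08,.12,.0598),btip=(.08,-.04,.0598),oend_in=(.046,-.175,.062),oend_out=(.064,-.175,.062),a_l=(.046,-.098,.062),a_r=(.046,-.142,.062),).items(): print(nm,proj(c,W(*p)))
o=arm.observe()
P=plane(c,[[281,97],[249.5,160],[311,160],[250,230],[309,230]],o['position'][2]-.0052)
print((P[:,:2]-t)@R)
print((o['position'][:2]-t)@R)
cv2.imwrite('pics/w7z.png',cv2.resize(im[90:250,0:500],None,fx=1.6,fy=1.6,interpolation=cv2.INTER_CUBIC))
"
```

```text
r1tip [[153.0215 112.4682]]
r2tip [[ 27.716  111.8113]]
btip [[278.3943 113.1254]]
oend_in [[483.3703 168.1926]]
oend_out [[488.0522 140.0795]]
a_l [[366.2867 167.5653]]
a_r [[433.1844 167.9237]]
[[ 0.083  -0.0413]
 [ 0.0554 -0.0269]
 [ 0.0555 -0.0554]
 [ 0.0214 -0.0265]
 [ 0.0216 -0.0555]]
[-0.0006 -0.0407]
```

View pics/w7z.png

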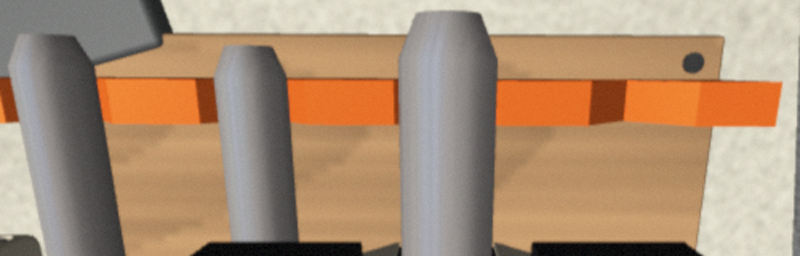

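The shaft is over notch b: lateral position −41 mm against a target of −40 mm, with the chamfer over the orange rail and an x error of about 3 mm. I'll lower it, then creep the last few millimetres.

```bash
python3 -m crank '[[0,-0.005,0.001,-0.05,0],[0,0,0,-0.05,0],[0,0,0,-0.03,0],[0,0,0,-0.015,0],[0,0,0,0,0],[0,0,0,0,0],[0,0,0,0,0],[0,0,0,0,0]]'
python3 -m crank '[[0,0,0,-0.004,0],[0,0,0,0,0],[0,0,0,-0.002,0],[0,0,0,0,0],[0,0,0,0,0],[0,0,0,0,0],[0,0,0,0,0],[0,0,0,0,0]]'
```

```text
clock: 13.98
position: [0.545, 0.2711, 0.0696]
ee_rot: [-3.133, 0.216, -0.002]
force: [-0.5, -0.4, -8.1]
width: 0.295
clock: 14.65
position: [0.5442, 0.2709, 0.0662]
ee_rot: [3.134, -0.216, 0.0]
force: [0.5, 0.6, -8.4]
width: 0.292
```

```bash
python3 -m crank '[[0,0,0,-0.003,0],[0,0,0,0,0],[0,0,0,0,0],[0,0,0,0,0],[0,0,0,0,0],[0,0,0,0,0],[0,0,0,0,0],[0,0,0,0,0]]'
python3 -m crank '[[0,0,0,-0.003,0],[0,0,0,0,0],[0,0,0,0,0],[0,0,0,0,0],[0,0,0,0,0],[0,0,0,0,0],[0,0,0,0,0],[0,0,0,0,0]]'
```

```text
clock: 15.32
position: [0.5442, 0.271, 0.065]
ee_rot: [-3.134, 0.216, 0.0]
force: [-0.3, 0.8, -8.0]
width: 0.292
clock: 15.98
position: [0.5444, 0.2707, 0.0643]
ee_rot: [-3.134, 0.217, -0.001]
force: [-4.1, -2.7, 5.6]
width: 0.294
```

It's seated: the force went from −8 to +5.6 N at z 0.064. Now I'll release and rise.

```bash
python3 -m crank '[[0.4,0,0,0,0],[0.4,0,0,0,0],[0.5,0,0,0,0],[0.5,0,0,0,0],[0.5,0,0,0,0],[0.5,0,0,0.01,0],[0.5,0,0,0.03,0],[0.5,0,0,0.08,0]]'
python3 -m crank '[[0.5,0,0,0.09,0],[0.5,0,0,0.09,0],[0.5,0,0,0.09,0],[0.5,0,0,0,0],[0.5,0,0,0,0],[0.5,0,0,0,0],[0.5,0,0,0,0],[0.5,0,0,0,0]]'
python3 -c "
from h import *
im,c=snap('wrist','w8')
"
```

```text
clock: 16.65
position: [0.542, 0.2704, 0.1098]
ee_rot: [3.131, -0.216, -0.007]
force: [-0.3, 0.8, 0.3]
width: 0.503
clock: 17.32
position: [0.5435, 0.2708, 0.2187]
ee_rot: [3.133, -0.216, -0.002]
force: [-0.4, 0.0, -0.2]
width: 0.5
17.3167 [0.5435255  0.27081855 0.21873342] -97.89817009724398 [-1.19  0.59  1.01  1.7  -0.54  1.16 -1.74]
```

View pics/w8.png

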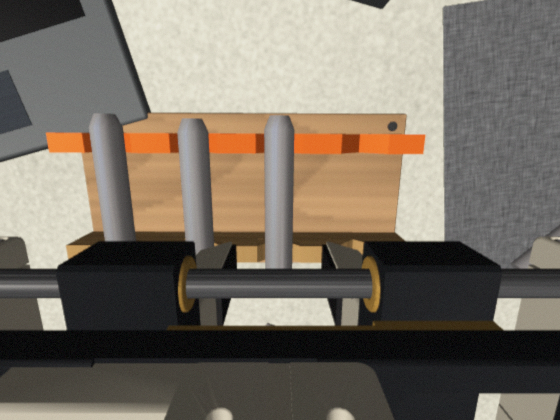

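Shaft A lies in notch b with its chamfer (278,116) over the orange rail, in line with the racked pair at (196,120) and (105,114). Now for shaft B, turning +134.7°.

```bash
python3 -m crank '[[0.7,-0.0135,-0.0525,0,0.118],[0.7,-0.0135,-0.0525,0,0.118],[0.7,-0.0135,-0.0525,0,0.118],[0.7,-0.0135,-0.0525,0,0.118],[0.7,-0.0135,-0.0525,0,0.118],[0.7,-0.0135,-0.0525,0,0.118],[0.7,-0.0135,-0.0525,0,0.118],[0.7,-0.0135,-0.0525,0,0.118]]'
python3 -m crank '[[0.7,-0.0135,-0.0525,0,0.118],[0.7,-0.0135,-0.0525,0,0.118],[0.7,-0.0135,-0.0525,0,0.118],[0.7,-0.0135,-0.0525,0,0.118],[0.7,-0.0135,-0.0525,0,0.118],[0.7,-0.0135,-0.0525,0,0.118],[0.7,-0.0135,-0.0525,0,0.118],[0.7,-0.0135,-0.0525,0,0.118]]'
python3 -m crank '[[0.7,0,0,-0.08,0.118],[0.7,0,0,-0.08,0.118],[0.7,0,0,-0.08,0.118],[0.7,0,0,0,0],[0.7,0,0,0,0],[0.7,0,0,0,0],[0.7,0,0,0,0],[0.7,0,0,0,0]]'
python3 -c "
from h import *
im,c=snap('wrist','w9')
"
```

```text
clock: 18.03
position: [0.5003, 0.1018, 0.2192]
ee_rot: [2.857, 1.305, -0.002]
force: [0.4, -0.5, 0.1]
width: 0.7
clock: 18.7
position: [0.457, -0.0662, 0.2193]
ee_rot: [-1.896, -2.504, 0.001]
force: [1.0, -0.2, -0.3]
width: 0.702
clock: 19.37
position: [0.4589, -0.065, 0.1253]
ee_rot: [1.412, 2.804, 0.002]
force: [0.5, 0.8, -0.9]
width: 0.705
19.3667 [ 0.45892702 -0.06495896  0.12525232] 36.52339319581781 [-0.38  0.35  0.52  2.13 -0.26  0.72  0.94]
```

View pics/w9.png

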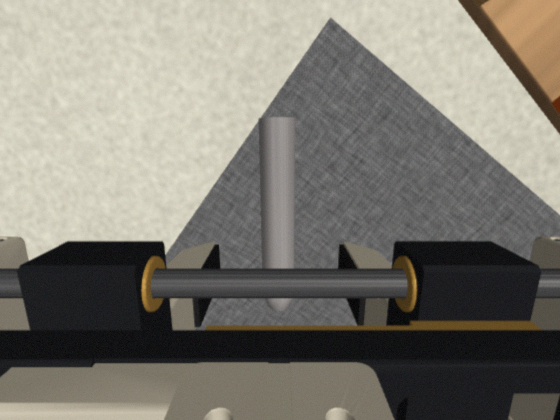

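```bash
python3 -c "
from h import *
im,c=load('w9')
P=plane(c,[[277.3,118],[280.5,307]],.016)[:,:2];print(P,P.mean(0),np.linalg.norm(P[0]-P[1]),np.degrees(np.arctan2(*(P[0]-P[1])[::-1])))
"
```

```text
[[ 0.41257851 -0.0026814 ]
 [ 0.51121704 -0.13107206]] [ 0.46189778 -0.06687673] 0.1619065311926387 127.53394707785208
```

```bash
python3 -m crank '[[0.7,0.005,-0.004,-0.09,0.01],[0.7,0,0,-0.09,0],[0.7,0,0,-0.06,0],[0.7,0,0,-0.02,0],[0.7,0,0,0,0],[0.7,0,0,0,0],[0,0,0,0,0],[0,0,0,0,0]]' 40
python3 -m crank '[[0,0,0,0,0],[0,0,0,0,0],[0,0,0,0,0],[0,0,0,0,0],[0,0,0,0,0],[0,0,0,0,0],[0,0,0,0,0],[0,0,0,0,0]]' ; python3 -c "
from h import *
o=arm.observe();print(o['position'],yaw(o))"
```

```text
clock: 20.08
position: [0.4606, -0.0666, 0.0206]
ee_rot: [1.396, 2.813, 0.001]
force: [-0.2, -0.2, -0.6]
width: 0.597
clock: 20.75
position: [0.4597, -0.0667, 0.0198]
ee_rot: [-1.396, -2.814, -0.0]
force: [-0.6, 0.1, 4.0]
width: 0.297
[ 0.45970847 -0.06671218  0.01978342] (np.float64(37.21833281185769), array([-0.,  0., -1.]))
```

Gripped. Now lift, align with the bore and stop short.

```bash
python3 -m crank '[[0,0,0,0.04,0],[0,0,0,0.07,0],[0,0,0,0.07,0],[0,0,0,0.026,-0.108],[0,0.044,-0.079,0,-0.108],[0,0.044,-0.079,0,-0.108],[0,0.044,-0.079,0,-0.108],[0,0.044,-0.079,0,-0.108]]'
python3 -m crank '[[0,0,0,0,-0.108],[0,0,0,0,-0.108],[0,0,0,0,0],[0,0,0,0,0],[0,0,0,0,0],[0,0,0,0,0],[0,0,0,0,0],[0,0,0,0,0]]'
python3 -c "
from h import *
snap('wrist','w10');snap('scene','s10')
a=cv2.resize(cv2.imread('pics/s10.png')[170:280,100:300],None,fx=3.9,fy=3.9,interpolation=cv2.INTER_CUBIC)
cv2.imwrite('pics/s10z.png',a)
"
```

```text
clock: 21.42
position: [0.5303, -0.1937, 0.1016]
ee_rot: [-2.13, -2.308, 0.0]
force: [1.0, 0.3, -6.8]
width: 0.294
clock: 22.08
position: [0.5302, -0.1928, 0.1023]
ee_rot: [-2.372, -2.06, -0.001]
force: [0.5, 0.3, -6.2]
width: 0.295
22.0833 [ 0.530206   -0.19279683  0.10226953] -8.054244894045809 [-0.23  0.58  0.7   1.92 -0.5   0.83  0.6 ]
22.1333 [ 0.53018013 -0.19292771  0.10225643] -8.078374934528807 [-0.23  0.58  0.7   1.92 -0.5   0.83  0.6 ]
```

View pics/w10.png

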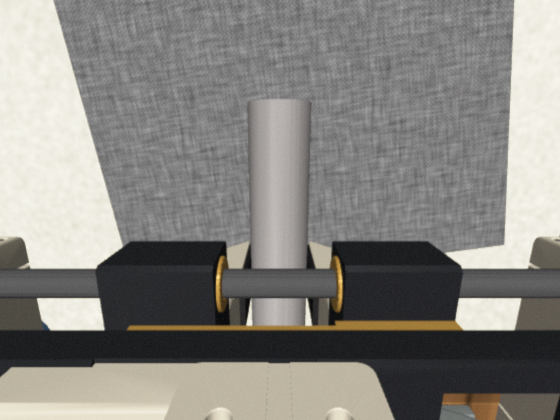

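View pics/s10z.png

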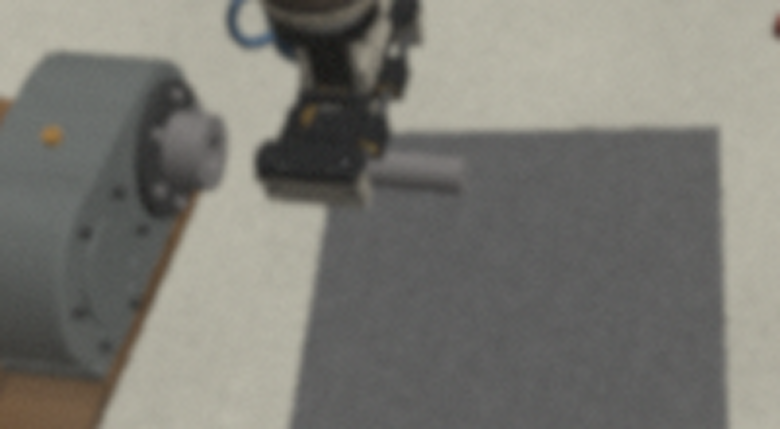

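```bash
python3 -c "
from h import *
np.set_printoptions(precision=4,suppress=True)
_,w=load('w10');_,s=load('s10')
W=(279.5,102);S=(100+464/3.9,170+174/3.9)
print(tri(w,W,s,S))
m=np.array([.5143,-.307]);a=np.array([.143,.99]);n=np.array([.99,-.143])
P=plane(w,[[279.5,102],[279.3,150],[279.7,230]],.098)[:,:2]-m; print(np.c_[P@a,P@n])
p=arm.observe()['position'][:2]-m; print('tcp',p@a,p@n)
"
```

```text
(array([ 0.5422, -0.1124,  0.0957]), np.float64(0.001791614488301688))
[[0.1956 0.0002]
 [0.175  0.0002]
 [0.1369 0.0006]]
tcp 0.11516907528082197 -0.0005514611912570295
```

The shaft is centred on the bore within 1 mm. A square end would butt at TCP-along ≈ 0.082. A chamfered one should reach about 0.070.

```bash
python3 -m crank '[[0,-0.0036,-0.0248,0,0],[0,-0.0036,-0.0248,0,0],[0,-0.0036,-0.0248,0,0],[0,0,0,0,0],[0,0,0,0,0],[0,-0.0007,-0.005,0,0],[0,0,0,0,0],[0,0,0,0,0]]'
python3 -m crank '[[0,-0.0007,-0.005,0,0],[0,0,0,0,0],[0,-0.0007,-0.005,0,0],[0,0,0,0,0],[0,0,0,0,0],[0,-0.0003,-0.0025,0,0],[0,0,0,0,0],[0,0,0,0,0]]'
python3 -m crank '[[0,-0.0004,-0.0025,0,0],[0,0,0,0,0],[0,-0.0004,-0.0025,0,0],[0,0,0,0,0],[0,0,0,0,0],[0,0,0,0,0],[0,0,0,0,0],[0,0,0,0,0]]'
python3 -c "
from h import *
m=np.array([.5143,-.307]);p=arm.observe()['position'][:2]-m; print(p@[.143,.99],p@[.99,-.143])"
```

```text
clock: 22.85
position: [0.5257, -0.2245, 0.1021]
ee_rot: [-2.373, -2.059, -0.0]
force: [-0.3, 0.0, -7.1]
width: 0.295
clock: 23.52
position: [0.5249, -0.2299, 0.1022]
ee_rot: [2.373, 2.058, 0.0]
force: [0.4, -0.7, -7.3]
width: 0.295
clock: 24.18
position: [0.5246, -0.2318, 0.1021]
ee_rot: [-2.373, -2.058, -0.0]
force: [0.6, -0.2, -6.6]
width: 0.293
0.07596127748314933 -0.0005517802311705348
```

It's already about 5 mm past the face with no resistance. I'll continue to the firm stop.

```bash
python3 -m crank '[[0,-0.0007,-0.005,0,0],[0,0,0,0,0],[0,-0.0004,-0.0025,0,0],[0,0,0,0,0],[0,-0.0003,-0.0025,0,0],[0,0,0,0,0],[0,0,0,0,0],[0,0,0,0,0]]'
python3 -m crank '[[0,-0.0004,-0.0025,0,0],[0,0,0,0,0],[0,0,0,0,0],[0,-0.0003,-0.0025,0,0],[0,0,0,0,0],[0,0,0,0,0],[0,0,0,0,0],[0,0,0,0,0]]'
python3 -c "
from h import *
m=np.array([.5143,-.307]);p=arm.observe()['position'][:2]-m; print(p@[.143,.99],p@[.99,-.143])"
```

```text
clock: 24.85
position: [0.524, -0.2358, 0.1021]
ee_rot: [-2.373, -2.058, 0.0]
force: [-0.1, -0.5, -6.3]
width: 0.293
clock: 25.52
position: [0.5236, -0.2373, 0.102]
ee_rot: [-2.373, -2.058, -0.0]
force: [-0.3, 4.0, -6.7]
width: 0.294
0.0703333352592031 -0.0007281450477558503
```

Firm stop about 11 mm past the face, so B's bore end is the chamfered one. I'll retreat and carry it to notch a, turned +90°.

```bash
python3 -m crank '[[0,0.007,0.05,0,0],[0,0.012,0.08,0,0],[0,0.012,0.08,0,0],[0,0,0.09,0.035,0.115],[0,0,0.09,0.035,0.115],[0,0,0.09,0.035,0.115],[0,0,0.09,0.035,0.115],[0,0,0.09,0.035,0.115]]'
python3 -m crank '[[0,0,0.09,0,0.115],[0,0,0.09,0,0.115],[0,0,0.09,0,0.115],[0,0,0.09,0,0.115],[0,0,0,0,0.115],[0,0,0,0,0.115],[0,0,0,0,0.115],[0,0,0,0,0.115]]'
python3 -c "
from h import *
o=arm.observe();print(o['position'],yaw(o),o['joints'].round(2))"
```

```text
clock: 26.18
position: [0.5366, 0.027, 0.1733]
ee_rot: [1.648, 2.672, 0.001]
force: [1.0, 0.4, -6.2]
width: 0.291
clock: 26.85
position: [0.537, 0.1696, 0.1723]
ee_rot: [0.223, 3.132, -0.001]
force: [-0.1, -0.8, -6.6]
width: 0.296
[0.53703618 0.1695913  0.17233285] (np.float64(81.87133284709311), array([ 0.002, -0.001, -1.   ])) [-0.65  0.41  0.35  1.84 -0.17  0.92  1.2 ]
```

```bash
python3 -m crank '[[0,-0.004,0.054,0,0],[0,0,0,-0.055,0],[0,0,0,-0.055,0],[0,0,0,0,0],[0,0,0,0,0],[0,0,0,0,0],[0,0,0,0,0],[0,0,0,0,0]]'
python3 -c "
from h import *
np.set_printoptions(precision=4,suppress=True)
im,c=snap('wrist','w11');snap('scene','s11')
th=np.radians(-8.127);R=np.array([[np.cos(th),-np.sin(th)],[np.sin(th),np.cos(th)]]);t=np.array([.5531,.3107])
def W(x,y,z): return np.r_[R@[x,y]+t,z]
for nm,p in dict(bend=(-.08,-.04,.0598),aend=(-.08,-.12,.0598),pend_in=(-.046,-.175,.062),pend_out=(-.064,-.175,.062)).items(): print(nm,proj(c,W(*p)))
print((arm.observe()['position'][:2]-t)@R)
s=cv2.imread('pics/s11.png')[180:280,280:440];cv2.imwrite('pics/s11z.png',cv2.resize(s,None,fx=4.5,fy=4.5,interpolation=cv2.INTER_CUBIC))
"
```

```text
clock: 27.52
position: [0.5355, 0.1918, 0.1294]
ee_rot: [0.232, 3.131, 0.002]
force: [0.4, -0.5, -7.4]
width: 0.298
27.5167 [0.5355 0.1918 0.1294] 81.53871232948165 [-0.67  0.47  0.32  1.87 -0.2   0.83  1.18]
27.5667 [0.5353 0.1919 0.1292] 81.5514020508148 [-0.67  0.47  0.32  1.87 -0.2   0.83  1.18]
bend [[402.8155 111.0572]]
aend [[277.9404 111.6638]]
pend_in [[195.0076 165.8699]]
pend_out [[192.9963 137.848 ]]
[-0.001  -0.1202]
```

View pics/w11.png

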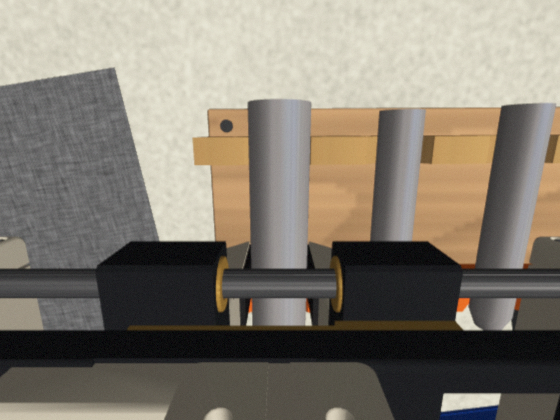

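View pics/s11z.png

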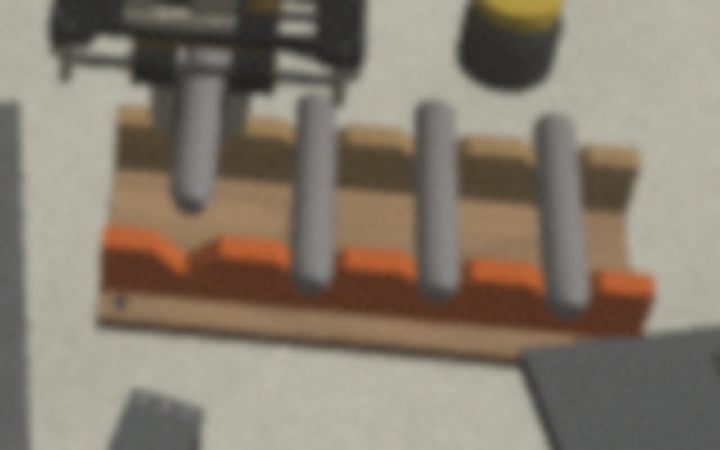

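The rail and the shaft-A end project where measured, and the shaft is aligned over notch a with its chamfer towards the orange rail. Now I'll lower it.

```bash
python3 -m crank '[[0,0,0,-0.05,0],[0,0,0,-0.05,0],[0,0,0,-0.035,0],[0,0,0,-0.015,0],[0,0,0,0,0],[0,0,0,0,0],[0,0,0,0,0],[0,0,0,0,0]]'
python3 -m crank '[[0,0,0,-0.004,0],[0,0,0,0,0],[0,0,0,-0.002,0],[0,0,0,0,0],[0,0,0,0,0],[0,0,0,0,0],[0,0,0,0,0],[0,0,0,0,0]]'
```

```text
clock: 28.28
position: [0.5353, 0.192, 0.0692]
ee_rot: [0.231, 3.131, 0.002]
force: [0.4, -0.1, -5.9]
width: 0.296
clock: 28.95
position: [0.5346, 0.1917, 0.0657]
ee_rot: [0.231, 3.133, 0.0]
force: [0.5, 0.3, -7.0]
width: 0.297
```

```bash
python3 -m crank '[[0,0,0,-0.003,0],[0,0,0,0,0],[0,0,0,0,0],[0,0,0,0,0],[0,0,0,-0.002,0],[0,0,0,0,0],[0,0,0,0,0],[0,0,0,0,0]]'
python3 -m crank '[[0,0,0,-0.002,0],[0,0,0,0,0],[0,0,0,0,0],[0,0,0,0,0],[0,0,0,0,0],[0,0,0,0,0],[0,0,0,0,0],[0,0,0,0,0]]'
```

```text
clock: 29.62
position: [0.5347, 0.1916, 0.064]
ee_rot: [0.231, 3.133, 0.0]
force: [-2.1, -2.4, 1.3]
width: 0.293
clock: 30.28
position: [0.5347, 0.1916, 0.0638]
ee_rot: [0.231, 3.133, 0.001]
force: [-5.0, -2.5, 9.7]
width: 0.296
```

Seated. Now I'll release, rise and check.

```bash
python3 -m crank '[[0.4,0,0,0,0],[0.4,0,0,0,0],[0.5,0,0,0,0],[0.5,0,0,0,0],[0.5,0,0,0,0],[0.5,0,0,0.01,0],[0.5,0,0,0.03,0],[0.5,0,0,0.08,0]]'
python3 -m crank '[[0.5,0,0,0.09,0],[0.5,0,0,0.09,0],[0.5,0,0,0.09,0],[0.5,0,0,0.09,0],[0.5,0,0,0,0],[0.5,0,0,0,0],[0.5,0,0,0,0],[0.5,0,0,0,0]]'
python3 -m crank '[[0.5,0.09,0,0,0],[0.5,0.09,0,0,0],[0.5,0,0,0,0],[0.5,0,0,0,0],[0.5,0,0,0,0],[0.5,0,0,0,0],[0.5,0,0,0,0],[0.5,0,0,0,0]]'
python3 -c "
from h import *
snap('wrist','w12');snap('scene','s12')
s=cv2.imread('pics/s12.png')[180:280,280:440];cv2.imwrite('pics/s12z.png',cv2.resize(s,None,fx=4.5,fy=4.5,interpolation=cv2.INTER_CUBIC))
"
```

```text
clock: 30.95
position: [0.5323, 0.191, 0.109]
ee_rot: [-0.23, -3.128, 0.005]
force: [0.2, 0.4, -0.0]
width: 0.503
clock: 31.62
position: [0.5338, 0.1916, 0.2541]
ee_rot: [-0.231, -3.131, 0.001]
force: [-0.6, 0.9, -0.9]
width: 0.503
clock: 32.28
position: [0.6059, 0.192, 0.2552]
ee_rot: [-0.23, -3.133, -0.001]
force: [0.5, 0.0, 0.5]
width: 0.5
32.2833 [0.60585866 0.19204035 0.25515493] 81.59735373033283 [-0.64  0.45  0.38  1.55 -0.18  1.17  1.19]
32.3333 [0.60598962 0.19197184 0.25521454] 81.59285408892276 [-0.64  0.45  0.38  1.55 -0.18  1.17  1.19]
```

View pics/w12.png

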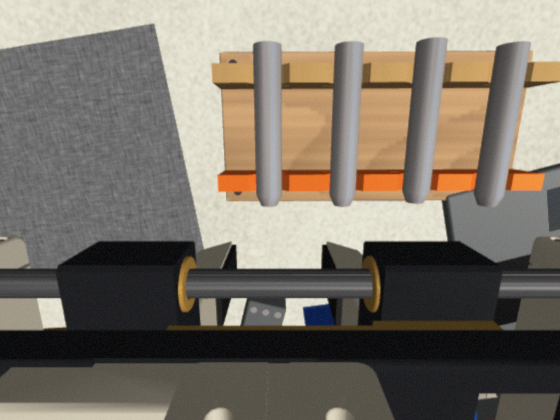

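View pics/s12.png

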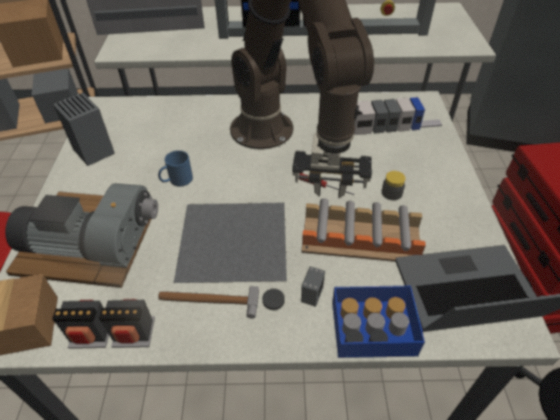

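```bash
python3 -c "
from h import *
np.set_printoptions(precision=4,suppress=True)
_,c=load('w12')
th=np.radians(-8.127);R=np.array([[np.cos(th),-np.sin(th)],[np.sin(th),np.cos(th)]]);t=np.array([.5531,.3107])
for n,e in dict(B=((267,44),(269,204)),A=((348,45),(343,204)),r1=((431,41),(416,200)),r2=((513,46),(489,204))).items():
    P=(plane(c,e,.0598)[:,:2]-t)@R; d=P[1]-P[0]; print(n,P.mean(0),np.arctan2(d[1],d[0]))
arm.sign_off()"
```

```text
B [-0.0016 -0.1204] 0.0007356604477189529
A [-0.0008 -0.0402] 0.016993496209528718
r1 [-0.0045  0.0401] 0.013657948945489978
r2 [0.0002 0.1209] 0.016133123314427098
the job is handed in; nothing more can be done
```

Both loose shafts are in the rack's two empty notches with their chamfered ends over the orange rail. The job was handed in at about 32 s; no verdict was reported.

- **Shaft A:** the end I offered butted on the bore face and stopped firmly (11 N, no advance), so it was the square one. I laid the shaft in notch b, the one next to a filled notch.
- **Shaft B:** the end I offered went about 11 mm into the bore before a firm stop, so it was the chamfered one. I laid the shaft in notch a.

Both results agreed with what the wrist pictures showed of the ends.

**Last checks:** from the final wrist picture, assuming the rack's stated axis height:

| Shaft | Middle, rack x | Middle, rack y | Angle to rack x |
|---|---|---|---|
| A | −1 mm | −40 mm | 0.017 rad |
| B | −2 mm | −120 mm | 0.001 rad |

- **Seating:** I did not measure the seated height from two views. It rests on the downward force reversing during lowering (to about +6 N for A and +10 N for B) at the expected height.
- **Racked shafts:** they read at y = 40 and 121 mm, in line with the new ones. I did not measure their shift from the start. The nearer one reads 4.5 mm off centre along its length; a picture taken before I lowered A into the next notch also showed it about that far off.
- **Other items:** in the last scene picture the other things on the table look unmoved, and the gripper is clear of everything.

**Disagreements:** the bore face met A about 2 mm nearer than I had measured. Some single-point heights scattered by several millimetres, up to about 9 mm on the mat shaft ends. Neither affected the result.

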